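# Check pipette seals under the loupe on the light stand

## Task

Switch on the light stand by pressing its green button fully down and letting it spring back. Then take the loupe out of its rest by the handle and hold it level over the middle of the dish of seals, with the lens at the height marked by the orange focus pointer, keeping the gripper on the handle so that the view through the glass stays free. Do not touch the dish, shift the pointer or disturb the other things on the bench, and finish while still holding the loupe there, steady.

Things in the scene. Friction and masses are not known exactly. Their poses are not given: they have to be found in the camera images.
- light_stand: white fixed light stand, 215 (x) by 156 mm (y), top 40 mm above the bench; a 114 mm square white plate in it stands 1 mm proud. Origin on the bench; case from x = -100 to +115 mm of it. Its -x side, facing the robot within 0.3 rad, has the button; a steel column (14 mm thick, 236 mm high) stands at x = +95 mm, y = 0. It stands left or right, the lens rest on the other side.
- lamp_button (a joint): green round spring button (24 mm across) of the light stand: 0 = up, 0.006 m = fully down; pressed straight down with 5 N it is fully down, and it springs back by itself. It counts as pressed beyond 0.005 m.
- lamp_button_top (a point): middle of the top face of the green button, 62 mm above the bench and 10 mm above its round black housing (40 mm across), at x = -78 mm, y = -38 mm of the light stand.
- pointer_tip (a point): tip of the orange focus pointer, a level blade 4 mm thick on a black sliding collar on the column, held by friction only. It points from the column towards the plate; the tip is at x = +56 mm, y = 0 of the light stand. Its height, 125 to 170 mm above the bench and different each time, marks where the middle plane of the lens belongs.
- seal_dish: covered clear round dish with grey ring seals in it, 69 mm across, 16 mm high, 35 g, loose on the plate of the light stand. Origin: centre of its underside; z up.
- lens_rest: round dark wooden rest with a felt floor, fixed: 86 mm across, 24 mm high; floor 20 mm above the bench, with a rim 3 mm higher round it. Origin: centre of its underside.
- loupe: hand loupe, 85 g, lying level in the rest: glass in a dark ring 66 mm across, 10 mm high, and a black handle. Origin: centre of the ring's underside; z up = lens axis. The handle runs along -x from -53 to -151 mm, 18 mm wide, 16 mm high, its underside 19 mm above the bench, pointing to the robot within 0.45 rad at the start. It balances at x = -22 mm: grip at -75 to -90 mm.
- lens_center (a point): centre of the lens, 5 mm above the loupe's origin on its axis.
- loupe_handle (a point): place to grip: middle of the handle's section, at x = -85 mm, z = 7.5 mm of the loupe.
- tweezers: steel tweezers, 121 mm, lying on the bench; bystander.
- nose_cone: grey pipette nose cone, 86 mm, lying on the bench; bystander.
- grease_jar: small jar with a green lid, 40 mm across, 26 mm high; bystander.
- service_pipette: hand pipette lying on its side, 232 mm; bystander.
- screwdriver: small screwdriver with a red handle, 160 mm; bystander.
There are look-alikes about, which are no part of the job. Of the things that look like the lens_rest, the largest one is meant.

How it is judged:
By the outcome, as a careful person would: the job done as asked, in the order asked, and still so for the second after the job is handed in, while the arm keeps its last pose, push and grip.
It also fails if it takes over 45 s, if anything falls off the work surface, if the arm or the gripper's body presses on something with over 40 N, if the wrist force passes 120 N, or if a joint passes its speed limit or range.

## Robot

A 6-joint arm with a two-finger parallel gripper is mounted at the origin on a cart in front of the work surface, level with it; the furniture and walls round the work are solid. World frame = base frame: x ahead of the robot, y to its left, z up, the work surface at z = 0. Lengths are in m, angles in rad, forces in N, time in s.
With the tool pointing down it reaches from about 0.35 to 1 m from the base axis. Payload 7.1 kg.
Tool frame: the origin (TCP) lies between the finger pads; the fingertips stand 22 mm ahead of it and the grasp point (between the pads) lies 3 mm ahead of it; z points along the fingers, y is the line along which they close (so a half turn about z gives the same grasp; the last joint's range is limited). The gripper opens to 85 mm and grips with 20 to 120 N. Pads are 22 mm wide; open, the fingers measure 114 mm over their backs; the gripper's body (76 mm by 85 mm) begins 54 mm behind the grasp point. The pads swing forward as they close: fully open they stand 13 mm farther back than shut.
Start: joints at [1.329, 0.423, 1.63, -0, 1.089, -0.019], TCP at [0.138, 0.61, 0.215] pointing down, gripper open.
Joint ranges: [-3, 3], [-0.9, 2.11], [0.09, 2.58], [-1.31, 4.45], [0.11, 2.69], [-2.54, 2.54]. Speed limits (rad/s): [2.39, 2.39, 3.01, 3.14, 3.14, 3.14].

## Interface

Orientations are given as a rotation vector (axis times angle).
In Python, from rig import manip gives the robot as it stands. The module is installed in compiled form; this text tells all that it offers. Calls block until the motion is done:
- manip.move_to(position, orientation): joint-space move of the TCP to a pose.
- manip.servo_line(position, orientation=None, rate=0.15): straight line of the TCP; orientation=None keeps the orientation; rate is the mean speed in m/s.
- manip.set_joints(angles): joint-space move.
- manip.command_gripper(opening, f_grip=None): finger opening in m; f_grip is the grip in N (None keeps the last); returns when the fingers have stopped.
- manip.hold(seconds).
- manip.solve_ik(position, orientation): joint angles nearest the present ones, or None.
- manip.camera(name): name is "scene" or "top"; returns a dict with "image" (420x560x3 uint8, red, green, blue), "fx", "fy", "cx", "cy" (pixels), "k1" (the pictures are not rectified: a ray, as slopes to the right and down, at radius r is drawn at 1 + k1 r^2 times it, then the intrinsics apply), "cam_to_world" (4x4, takes a point from camera to world coordinates). Camera axes: x right, y down, z forward; pixel columns grow to the right and rows downward; lengths in m; the calibration is good to about 2 mm. A picture is of the moment at which its call begins. There is no depth.
A pose or a line that the arm cannot do raises manip.IKError and nothing moves.
- manip.sign_off(): hands the job in; it is judged then, once.
Readings, each from a call of its own:
- manip.get_time(): time.
- manip.get_joint_positions(): joint angles.
- manip.get_joint_vel(): joint speeds.
- manip.get_tau(): joint torques, N m.
- manip.get_position(): TCP position.
- manip.get_ee_rot(): TCP orientation.
- manip.get_contact_force(): force on the tool from outside, world axes, zero at the start.
- manip.get_torque(): the same for the moment, N m.
- manip.get_width(): finger opening in m.
- manip.get_grip_force(): force on a finger pad.
Only numpy, scipy, OpenCV 4.12 (cv2) and the standard library are available. Lean on these libraries where they do the work, as an engineer would, in place of code of your own. Each camera call takes 0.05 s, during which the arm holds its last target. There are 200 camera calls.

## Working session

There is one attempt and no reset: what is moved stays moved. The work goes in short steps, each a Python script; the robot and the scene stay as the last script left them, time stands still between calls to the robot, and variables do not carry over. Pictures are saved under pics/ and viewed, at most 10 in all, crops included, and the job is handed in when it is done.

```bash
mkdir -p pics; cat > h.py <<'E'
import numpy as np, cv2
from rig import manip
from scipy.spatial.transform import Rotation as R
def snap(n,f=None):
    c=manip.camera(n)
    if f: cv2.imwrite('pics/'+f,cv2.cvtColor(c['image'],cv2.COLOR_RGB2BGR)); np.savez('pics/'+f+'.npz',**c)
    return c
def load(f): return dict(np.load('pics/'+f+'.npz'))
def ray(c,u,v):
    d=np.array([(u-c['cx'])/c['fx'],(v-c['cy'])/c['fy']]); s=d.copy()
    for _ in range(20): s=d/(1+c['k1']*(s@s))
    T=c['cam_to_world']; r=T[:3,:3]@np.array([*s,1.]); return T[:3,3],r/np.linalg.norm(r)
def atz(c,u,v,z):
    o,r=ray(c,u,v); return o+r*(z-o[2])/r[2]
def proj(c,p):
    T=c['cam_to_world']; q=T[:3,:3].T@(np.array(p)-T[:3,3]); s=q[:2]/q[2]; s=s*(1+c['k1']*(s@s))
    return np.array([c['cx']+c['fx']*s[0],c['cy']+c['fy']*s[1]])
def tri(obs):
    A=np.zeros((3,3));b=np.zeros(3)
    for c,u,v in obs:
        o,r=ray(c,u,v);P=np.eye(3)-np.outer(r,r);A+=P;b+=P@o
    return np.linalg.solve(A,b)
E
python3 - <<'E'
from h import *
np.set_printoptions(precision=3,suppress=True)
for n in('scene','top'):
    c=snap(n,n+'0.png');print(n,c['fx'],c['k1'],c['cam_to_world'])
print(manip.get_ee_rot(),manip.get_time())
E
```

```text
scene 386.0452755618449 -0.03393376040703224 [[ 0.904 -0.254  0.344  0.215]
 [-0.427 -0.532  0.731 -0.972]
 [-0.003 -0.808 -0.589  0.78 ]
 [ 0.     0.     0.     1.   ]]
top 385.2192575624323 -0.0395780290579297 [[ 0.055 -0.97   0.238  0.402]
 [-0.998 -0.053  0.015 -0.115]
 [-0.002 -0.238 -0.971  1.112]
 [ 0.     0.     0.     1.   ]]
[-0.349 -3.122  0.002] 0.1
```

View pics/scene0.png

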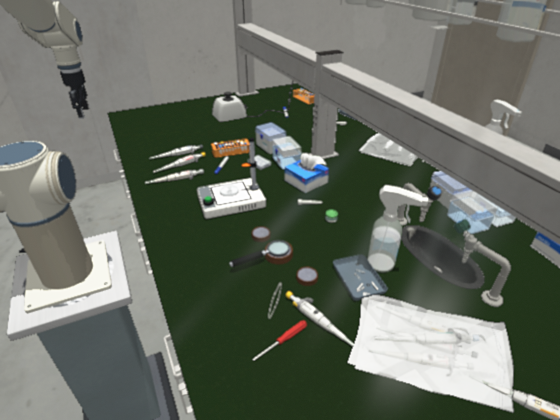

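View pics/top0.png

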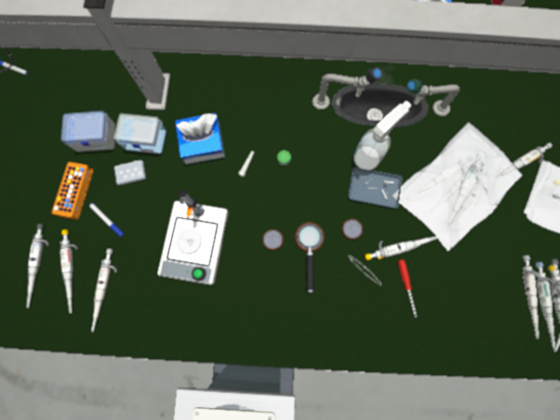

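The scene picture shows the stand at about (232,192) with the green button at (208,199), and the loupe ring at (279,249) with its handle end at (232,266). In the top picture the stand is at (193,243), the button at (198,273), the pointer at about (190,208), and the loupe ring at (309,236) with its handle end at (310,290). Next I'll zoom both.

```bash
python3 - <<'E'
import cv2,numpy as np
t=cv2.imread('pics/top0.png');s=cv2.imread('pics/scene0.png')
z=lambda im,x,y,w,h,k:cv2.resize(im[y:y+h,x:x+w],None,fx=k,fy=k,interpolation=cv2.INTER_CUBIC)
# top stand 150..240 x185..290 ; loupe 260..370x210..300
a=z(t,150,190,100,100,4);b=z(t,262,210,100,90,4);b=cv2.copyMakeBorder(b,0,40,0,0,0)
cv2.imwrite('pics/ztop.png',np.hstack([a,b]))
a=z(s,190,130,80,90,5);b=z(s,225,225,80,60,5)
cv2.imwrite('pics/zsc.png',np.hstack([a,cv2.copyMakeBorder(b,0,150,0,0,0)]))
E
```

```text
(no output)
```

View pics/ztop.png

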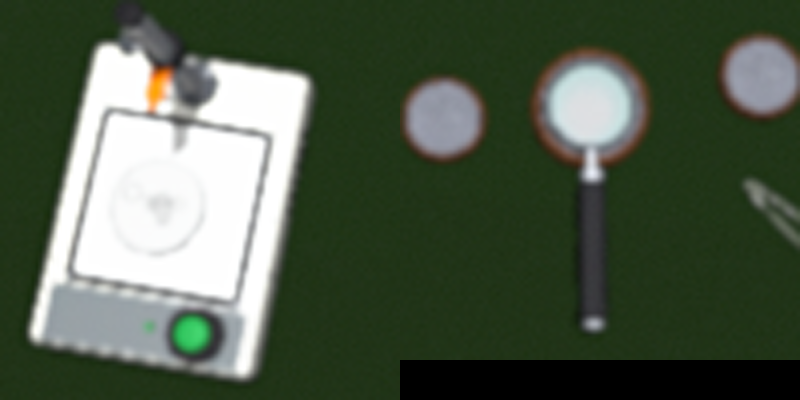

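View pics/zsc.png

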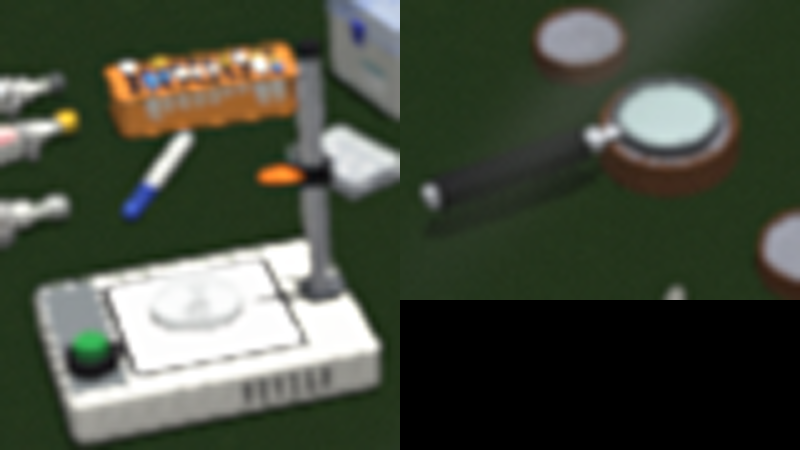

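The zoomed views are clear. In top-picture pixels the button is at (197.6,273.1), the pointer tip at (188,217.5), the dish at (189.6,241.4), the lens at (308.9,236.1) and the handle end at (309.9,292). The plate corners are sharp in both views. The lens rest is the large one in the middle, and the two smaller discs are decoys.

```bash
python3 - <<'E'
from h import *
from scipy.optimize import least_squares
np.set_printoptions(precision=4,suppress=True)
T=load('top0.png');S=load('scene0.png')
t=lambda x,y:((x+.5)/4-.5+150,(y+.5)/4-.5+190)
l=lambda x,y:((x-400+.5)/4-.5+262,(y+.5)/4-.5+210)
s=lambda x,y:((x+.5)/5-.5+190,(y+.5)/5-.5+130)
sl=lambda x,y:((x-400+.5)/5-.5+225,(y+.5)/5-.5+225)
for n,a,b in[('button',t(192,334),s(91,343)),('tip',t(154,112),s(258,176)),('dish',t(159,207),s(197,303)),('lens',l(589,106),sl(668,115)),('hend',l(593,327),sl(432,193)),('hstart',l(592,180),sl(590,140))]:
    p=tri([(T,*a),(S,*b)]);print(n,p,[proj(c,p)-q for c,q in((T,a),(S,b))])
# plate: local corners +-57mm about (px,0)
tc=[t(107,109),t(270,134),t(236,302),t(70,275)]; sc=[s(108,290),s(138,373),s(303,347),s(265,260)]
print('plate top',[atz(T,*q,.041)[:2] for q in tc]);print('plate sc',[atz(S,*q,.041)[:2] for q in sc])
def W(x,p): 
    c_,s_=np.cos(x[2]),np.sin(x[2]);return [x[0]+c_*p[0]-s_*p[1],x[1]+s_*p[0]+c_*p[1],p[2]]
def res(x):
    r=[]
    L=lambda a,b:[x[4]+a*.057,b*.057,.041]
    for c,q,(a,b) in [(T,tc[0],(1,1)),(T,tc[1],(1,-1)),(T,tc[2],(-1,-1)),(T,tc[3],(-1,1)),(S,sc[0],(-1,1)),(S,sc[1],(-1,-1)),(S,sc[2],(1,-1)),(S,sc[3],(1,1))]:
        r+=list(proj(c,W(x,L(a,b)))-q)
    r+=list(proj(T,W(x,[-.078,-.038,.062]))-t(192,334))+list(proj(S,W(x,[-.078,-.038,.062]))-s(91,343))
    r+=list(proj(T,W(x,[.056,0,x[3]]))-t(154,112))+list(proj(S,W(x,[.056,0,x[3]]))-s(258,176))
    return r
f=least_squares(res,[.55,.25,0,.15,0]);print(f.x);print(np.array(f.fun).reshape(-1,2))
print('button',W(f.x,[-.078,-.038,.062]),'tip',W(f.x,[.056,0,f.x[3]]))
E
```

```text
button [0.458  0.1183 0.0578] [array([ 0.0114, -0.0355]), array([-0.0294,  0.0038])]
tip [0.5923 0.1388 0.1439] [array([-0.0231,  0.066 ]), array([ 0.0515, -0.0104])]
dish [0.5448 0.1532 0.0461] [array([ 0.03  , -0.0879]), array([-0.0718,  0.0122])]
lens [ 0.5813 -0.1804  0.025 ] [array([ 0.0009, -0.0026]), array([-0.0026,  0.0006])]
hend [ 0.4288 -0.1892  0.0304] [array([ 0.1393, -0.5042]), array([-0.4987,  0.0866])]
hstart [ 0.5288 -0.1845  0.0284] [array([ 0.0417, -0.1308]), array([-0.1288,  0.0283])]
plate top [array([0.6131, 0.1996]), array([0.6015, 0.0815]), array([0.4824, 0.0939]), array([0.4942, 0.2114])]
plate sc [array([0.495 , 0.2055]), array([0.4819, 0.0943]), array([0.5946, 0.0755]), array([0.6123, 0.1955])]
[ 0.5383  0.1465 -0.107   0.1415  0.0089]
[[ 1.0445  1.1462]
 [-0.593   1.2759]
 [-0.3243 -0.7449]
 [ 1.1857 -0.7709]
 [ 0.1755 -0.4811]
 [ 0.6287 -0.2775]
 [ 0.0471 -1.268 ]
 [-0.6685  0.0514]
 [ 0.0902  0.3803]
 [-0.4366 -0.7438]
 [-0.424  -0.4338]
 [ 0.3775  0.2613]]
button [np.float64(0.45673457443852483), np.float64(0.11709298815918225), 0.062] tip [np.float64(0.5940261642855236), np.float64(0.14056678966817218), np.float64(0.14154301350155976)]
```

```bash
cat >> h.py <<'E'
def ori(a,pitch=0): return (R.from_euler('z',a)*R.from_euler('y',np.pi+pitch)).as_rotvec()
E
python3 - <<'E'
from h import *
np.set_printoptions(precision=4,suppress=True)
manip.command_gripper(0,30)
x,y=.457,.118
manip.move_to([x,y,.14],ori(-.107)); print(manip.get_position(),manip.get_joint_positions())
manip.servo_line([x,y,.095],rate=.08)
z=.095
f0=manip.get_contact_force()[2]; print('f0',f0,manip.get_width())
while z>.072:
    z-=.0015; manip.servo_line([x,y,z],rate=.03)
    f=manip.get_contact_force(); print(round(z,4),round(manip.get_position()[2],4),f.round(1) if hasattr(f,'round') else f)
    if abs(f[2]-f0)>12: break
c=snap('scene','press.png')
manip.hold(.2)
manip.servo_line([x,y,.14],rate=.1); print(manip.get_time())
c2=snap('scene','after.png')
s=lambda c:cv2.resize(c['image'][130:220,190:270,::-1],None,fx=5,fy=5,interpolation=cv2.INTER_CUBIC)
cv2.imwrite('pics/pz.png',np.hstack([s(c),s(c2)]))
E
```

```text
[0.4572 0.1186 0.1402] [ 0.2286  0.314   2.0167  0.0001  0.8103 -1.2361]
f0 -0.3669277223577575 -5.3365451729896045e-05
0.0935 0.0938 [ 0.3 -0.2 -0.7]
0.092 0.092 [-0.8  0.5  0.1]
0.0905 0.0904 [-1.   0.6 -0.3]
0.089 0.0889 [-0.1 -0.3 -0.3]
0.0875 0.0874 [-0.3 -0.3  0.4]
0.086 0.0859 [ 0.1 -0.4 -0.9]
0.0845 0.0844 [-0.3  0.5 -0.7]
0.083 0.0829 [ 0.8  0.2 -0.1]
0.0815 0.0814 [-0.3  0.1 -0.5]
0.08 0.0799 [ 0.2  0.7 -0.3]
0.0785 0.0784 [-1.2 -0.8 -0.5]
0.077 0.0769 [ 0.5 -0.1 -0.3]
0.0755 0.0754 [0.2 0.1 0.2]
0.074 0.0739 [ 0.1 -0.5 -0.6]
0.0725 0.0724 [ 0.3 -0.6  0.6]
0.071 0.0709 [-0.7  0.7  0. ]
8.7833
```

View pics/pz.png

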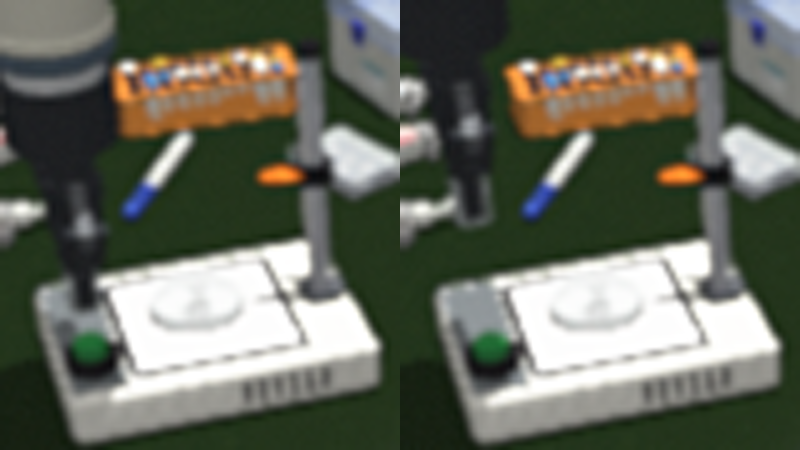

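The fingers went down behind the button: the tips are at crop (85,303) and the button is at (91,343). It wasn't touched, so I'll check the offset against the projected tip position.

```bash
python3 - <<'E'
from h import *
np.set_printoptions(precision=4,suppress=True)
S=load('after.png'); p=np.array(manip.get_position());print(p,manip.get_ee_rot(),manip.get_width())
T=snap('top','top1.png')
for d in(.0,.022):
    q=p-[0,0,d]; a=proj(S,q);b=proj(T,q);print(d,'scene crop',(a-[190,130])*5,'px',a,'top',b)
q=[p[0],p[1],.049];print('press tip crop',(proj(load('press.png'),q)-[190,130])*5)
b=T['image'][190:290,150:250,::-1]
cv2.imwrite('pics/t1.png',np.hstack([cv2.resize(b,None,fx=4,fy=4,interpolation=cv2.INTER_CUBIC),cv2.resize(S['image'][110:210,170:270,::-1],None,fx=4,fy=4,interpolation=cv2.INTER_CUBIC)]))
E
```

```text
[0.4565 0.1179 0.1394] [-0.1679 -3.136   0.0005] -0.0002815925840264317
0.0 scene crop [ 72.7018 237.6584] px [204.5404 177.5317] top [190.7713 271.5509]
0.022 scene crop [ 76.6019 266.5369] px [205.3204 183.3074] top [192.7611 272.1601]
press tip crop [ 88.2789 352.7577]
```

View pics/t1.png

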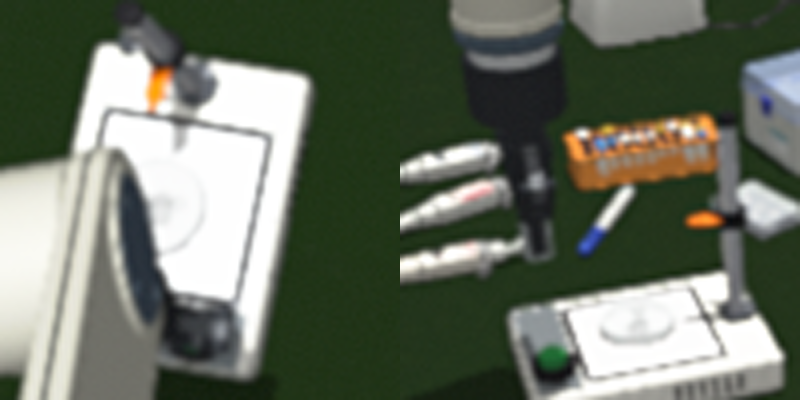

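```bash
python3 - <<'E'
from h import *
np.set_printoptions(precision=2,suppress=True)
S=load('scene0.png');T=load('top0.png');A=load('after.png')
p=np.array([.138,.61,.215]);y=R.from_rotvec([-0.349,-3.122,0.002]).as_matrix()[:,1]
for s in(-.05,0,.05):
  for d in(0,.022): q=p+s*y-[0,0,d];print(s,d,proj(S,q),(proj(S,q)-[30,60])*5)
a=cv2.resize(S['image'][60:140,30:110,::-1],None,fx=5,fy=5,interpolation=cv2.INTER_CUBIC)
b=A['image'][130:210,165:245,::-1].copy();b=cv2.resize(b,None,fx=5,fy=5,interpolation=cv2.INTER_CUBIC)
g=lambda im:np.clip(im.astype(float)*1.8,0,255).astype('uint8')
for d in(0,.022):
  q=(proj(A,np.array([.4565,.1179,.1394-d]))-[165,130])*5+2; cv2.circle(b,tuple(int(i) for i in q),4,(0,0,255),1)
  q=(proj(S,p-[0,0,d])-[30,60])*5+2; cv2.circle(a,tuple(int(i) for i in q),4,(0,0,255),1)
cv2.imwrite('pics/st.png',g(np.hstack([a,b])))
E
```

```text
-0.05 0 [ 83.15 125.07] [265.75 325.33]
-0.05 0.022 [ 84.87 130.57] [274.33 352.86]
0 0 [ 85.63 120.01] [278.13 300.06]
0 0.022 [ 87.27 125.41] [286.37 327.06]
0.05 0 [ 87.97 115.23] [289.87 276.13]
0.05 0.022 [ 89.56 120.52] [297.79 302.62]
```

View pics/st.png

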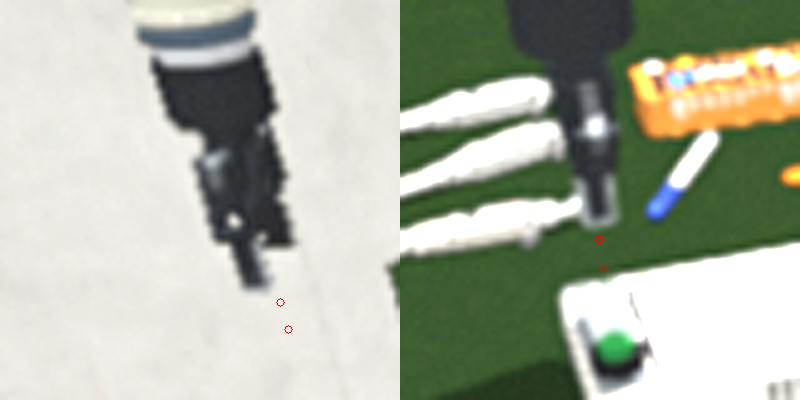

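The shut tips appear about 36 mm higher along the tool axis than stated, both here and at the start, so the press simply stopped short. I'll go down further under a force guard, which will also measure where the tips really are.

```bash
python3 - <<'E'
from h import *
np.set_printoptions(precision=4,suppress=True)
x,y=.457,.118
manip.servo_line([x,y,.066],rate=.1)
z=.066
while z>.025:
    z-=.0015; manip.servo_line([x,y,z],rate=.04)
    f=np.array(manip.get_contact_force())
    if abs(f[2])>1.5: print(round(z,4),np.round(manip.get_position(),4),f.round(1))
    if abs(f[2])>12: break
c=snap('scene','press2.png'); manip.hold(.1)
manip.servo_line([x,y,.14],rate=.12); print(z,manip.get_time())
c2=snap('scene','after2.png')
s=lambda c:cv2.resize(c['image'][130:220,190:270,::-1],None,fx=5,fy=5,interpolation=cv2.INTER_CUBIC)
cv2.imwrite('pics/pz2.png',np.hstack([s(c),s(c2)]))
g=c2['image'][190:206,200:216].astype(int);g0=load('scene0.png')['image'][190:206,200:216].astype(int)
print(g.reshape(-1,3).mean(0),g0.reshape(-1,3).mean(0))
E
```

```text
0.045 [0.4572 0.118  0.045 ] [ 0.4 -1.   2.2]
0.0435 [0.4572 0.1181 0.0436] [-0.2 -1.   2.9]
0.042 [0.4572 0.118  0.042 ] [ 0.1 -0.8  3.3]
0.0405 [0.4572 0.118  0.0405] [1.2 0.6 3.8]
0.039 [0.4572 0.118  0.0394] [-1.2  0.   9.5]
0.0375 [0.4573 0.1181 0.039 ] [-5.2 -1.2 26.8]
0.03749999999999998 15.6833
[109.6719 121.0117 114.1758] [118.5742 134.1328 124.2969]
```

View pics/pz2.png

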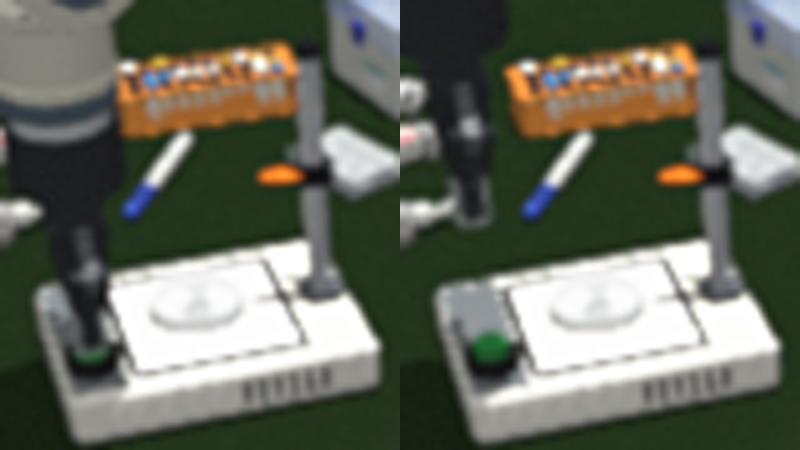

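The button bottomed out at TCP z = 0.039 (stop at 26.8 N), and the right-hand picture shows it back up at (490,348). So the shut tips stand at TCP + 16.7 mm along the axis, about 39 mm off the stated value, and I'll use that for the grasp.

```bash
python3 - <<'E'
from h import *
np.set_printoptions(precision=4,suppress=True)
x,y,a=.5014,-.185,.058
manip.servo_line([.457,.118,.17],rate=.2)
manip.move_to([x,y,.12],ori(a)); manip.command_gripper(.05,40)
print(manip.get_time(),manip.get_width())
zg=-.007
print(manip.solve_ik([x,y,zg],ori(a)))
manip.servo_line([x,y,.03],rate=.15); print(np.round(manip.get_contact_force(),1))
manip.servo_line([x,y,zg],rate=.06); print(manip.get_position(),np.round(manip.get_contact_force(),1))
c=snap('scene','pre.png')
manip.command_gripper(.0,60); print(manip.get_width(),manip.get_grip_force(),np.round(manip.get_contact_force(),1),manip.get_position(),manip.get_time())
d=snap('scene','grip.png')
s=lambda c:cv2.resize(c['image'][215:295,205:305,::-1],None,fx=4,fy=4,interpolation=cv2.INTER_CUBIC)
cv2.imwrite('pics/gr.png',np.hstack([s(c),s(d)]))
E
```

```text
17.75 0.04987520347536401
[-0.3757  0.6477  1.928  -0.      0.5659 -2.0045]
[0.3 0.3 1.2]
[ 0.5014 -0.185  -0.0071] [ 0.5 -0.3  0.8]
0.01679100732115354 60.48718571662903 [-1.  -0.6  2.4] [ 0.5016 -0.1851 -0.0067] 19.7083
```

View pics/gr.png

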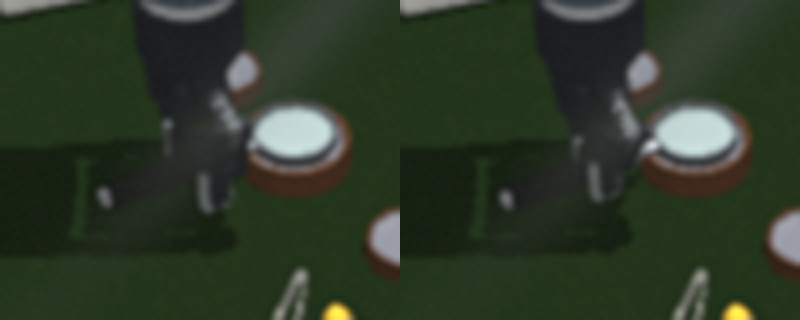

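The jaws hold the handle at (602,170), 16.8 mm apart with 60 N. The lens still lies in the rest at (693,132), not shifted. Next I'll lift it, carry it over and lower it above the dish.

```bash
python3 - <<'E'
from h import *
np.set_printoptions(precision=4,suppress=True)
T=load('top0.png');S=load('scene0.png')
dt=[atz(T,(160+.5)/4-.5+150,(207+.5)/4-.5+190,z)[:2] for z in(.05,.057)]
ds=[atz(S,(197+.5)/5-.5+190,(305+.5)/5-.5+130,z)[:2] for z in(.05,.057)]
print('dish',dt,ds)
D=(dt[1]+ds[0])/2 if 0 else (dt[0]+dt[1]+ds[0]+ds[1])/4; print(D)
L=np.array([.5813,-.1804]); g=np.array(manip.get_position()); off=R.from_euler('z',-.058).apply([*(L-g[:2]),0])[:2]; print('off',off)
a=.2; P=D-R.from_euler('z',a).apply([*off,0])[:2]; zf=.1425-.025-.007
print(P,zf)
manip.servo_line([g[0],g[1],.05],rate=.06); manip.servo_line([g[0],g[1],.168],rate=.2)
print(manip.get_width(),manip.get_grip_force(),np.round(manip.get_contact_force(),2),manip.get_torque())
manip.servo_line([*P,.168],ori(a),rate=.2); manip.servo_line([*P,zf],rate=.06); manip.hold(.3)
print(manip.get_position(),manip.get_ee_rot(),ori(a),manip.get_width(),manip.get_time())
t=snap('top','fin_t.png');s=snap('scene','fin_s.png')
z=lambda im,x,y,w,h,k:cv2.resize(im['image'][y:y+h,x:x+w,::-1],None,fx=k,fy=k,interpolation=cv2.INTER_CUBIC)
cv2.imwrite('pics/fin.png',np.hstack([z(t,150,190,80,100,5),z(s,190,120,80,100,5)]))
E
```

```text
dish [array([0.544 , 0.1516]), array([0.5431, 0.1498])] [array([0.5424, 0.1447]), array([0.5393, 0.134 ])]
[0.5422 0.145 ]
off [0.0798 0.0001]
[0.464 0.129] 0.11049999999999999
0.01686058232296219 60.078946352005005 [-0.14 -0.5  -0.56] [-0.0177  0.0664  0.0439]
[0.4641 0.1291 0.1107] [-0.3136  3.1254  0.0001] [-0.3136  3.1259  0.    ] 0.016667126193263104 24.7417
```

View pics/fin.png

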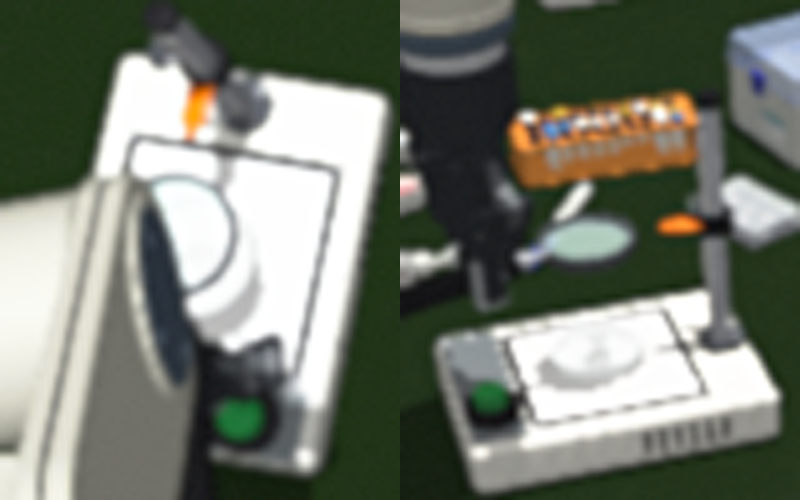

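In the final views the lens ring is centred at scene crop (590,241) and top crop (~176,236). The pointer tip is at scene (658,226) and top (193,137). The dish lies below and has not moved. I'll check the lens against the dish and the pointer using the same cameras.

```bash
python3 - <<'E'
from h import *
np.set_printoptions(precision=4,suppress=True)
T=load('fin_t.png');S=load('fin_s.png')
t=lambda x,y:((x+.5)/5-.5+150,(y+.5)/5-.5+190)
s=lambda x,y:((x-400+.5)/5-.5+190,(y+.5)/5-.5+120)
P=np.array(manip.get_position());Lc=P+R.from_euler('z',.2).apply([.0798,0,.032]);print('lens pred',Lc)
print('tri lens',tri([(T,*t(176,236)),(S,*s(590,241))]),'top',atz(T,*t(176,236),Lc[2]),'sc',atz(S,*s(590,241),Lc[2]))
print('tri tip',tri([(T,*t(193,138)),(S,*s(658,226))]))
# predicted ring outlines in crop coordinates (outer radius 33, z at mid)
th=np.arange(0,2*np.pi,np.pi/180)
def box(c,ctr,r,o): 
    q=np.array([(proj(c,np.array(ctr)+[r*np.cos(k),r*np.sin(k),dz])-o)*5+2 for k in th for dz in(-.005,.005)]);return q.min(0),q.max(0)
print('ring top',box(T,Lc,.033,[150,190]),'ring scene (+400)',box(S,Lc,.033,[190,120]))
# ring mask from difference with the initial scene image
d=np.abs(S['image'].astype(int)-load('after2.png')['image']).sum(2)[150:180,212:240]
print(d[::2,::1]//10)
E
```

```text
lens pred [0.5423 0.1449 0.1426]
tri lens [0.5434 0.1419 0.1423] top [0.5426 0.142  0.1426] sc [0.544  0.1412 0.1426]
tri tip [0.5929 0.1388 0.1438]
ring top (array([102.9187, 170.7987]), array([236.865 , 302.1919])) ring scene (+400) (array([135.9354, 209.3537]), array([235.201 , 270.0577]))
[[ 0  0  0  0  0  0  0  0  0  0  0  0  0  0  0  0  0  0  0  0  0  0  0  0
   0  0  0  0]
 [ 0  0  0  0  0  0  0  0  0  0  0  0  0  0  0  0  0  0  0  0  0  0  0  0
   0  0  0  0]
 [ 0  0  0  0  0  0  0  0  0  0  0  0  0  0  0  0  0  0  0  0  0  0  0  0
   0  0  0  0]
 [ 7  0  0  0  0  0  0  0  0  0  0  0  0  0  0  0  0  0  0  0  0  0  0  0
   0  0  0  0]
 [25 12  3  1  0  0  0  0  0  0  0  0  0  0  0  0  0  0  0  0  0  0  0  0
   0  0  0  0]
 [26 23 13  4  2  0  0  0  0  0  0  0  0  0  0  0  0  0  0  0  0  0  0  0
   0  0  0  0]
 [ 6  6  4  3  2  0  0  0  1  1  4  3  2  0  2  5  5  4  5  5  3  1  1  0
   0  0  0  0]
 [ 3  3  2  2  0  0  0 13 29 34 30 14 10 28 35 34 33 31 29 28 25 19 15 10
   4  0  0  0]
 [ 3  3  3  1  0  2  5 16 19  7 14 37 47 46 45 46 45 46 45 46 46 44 38 28
  16  4  0  0]
 [ 3  3  2  1  2  8 15 24 34 40 45 46 45 45 45 45 45 45 45 45 45 44 39 28
  14  3  0  0]
 [ 4 18 26 21 16 18 21 26 29 36 40 42 43 43 43 42 42 41 40 36 31 23 14  5
   2  0  0  0]
 [ 3 15 23 18 14  9  5  3  3  5  8 11 14 14 15 13 11 10  8  5  4  3  2  1
   0  0  0  0]
 [ 4  3  2  5  2  0  0  0  0  0  1  2  2  2  2  2  2  1  1  0  0  0  0  0
   0  0  0  0]
 [ 1  1  0  0  0  0  0  0  0  0  0  0  0  0  0  0  0  0  0  0  0  0  0  0
   0  0  0  0]
 [ 2  0  0  0  0  0  0  0  0  0  0  0  0  0  0  0  0  0  0  0  0  0  0  0
   0  0  0  0]]
```

The lens is at the predicted place. Relative to it, the dish is about 5 mm further to +y and the pointer about 1 mm higher. I'll make that small correction and hand in.

```bash
python3 - <<'E'
from h import *
np.set_printoptions(precision=4,suppress=True)
manip.servo_line([.465,.1345,.1113],rate=.03); manip.hold(.8)
print(manip.get_position(),manip.get_width(),manip.get_grip_force(),np.abs(manip.get_joint_vel()).max(),manip.get_time())
a=snap('scene','end.png')['image'].astype(int); b=load('after2.png')['image']
print('pointer/column change',np.abs(a-b)[155:190,242:262].max())
print(manip.sign_off())
E
```

```text
[0.465  0.1345 0.1113] 0.01721090285360668 59.93541061878204 0.0010116406421210738 25.975
pointer/column change 3
the job is handed in; nothing more can be done
None
```

I pressed the green button to its stop and it sprang back. The loupe, gripped by its handle, is now held steady over the seal dish at an estimated 143 mm, the pointer's height as measured. The pointer didn't move, and the job was handed in at 26 s; I placed the lens from camera estimates (the dish position from the two views differed by about 6 mm), and no score has come back.

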